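# Unlock the clamshell casting fixture and demould the bracket

### The arm

A 6-joint arm with a two-finger parallel gripper is mounted at the origin on the work surface. World frame = base frame: x ahead of the robot, y to its left, z up, the work surface at z = 0. Lengths are in m, angles in rad, forces in N, time in s.
With the tool pointing down it reaches from about 0.3 to 0.95 m from the base axis. Payload 3.1 kg.
Tool frame: the origin (TCP) lies between the finger pads; the fingertips stand 17 mm ahead of it and the grasp point (between the pads) lies 2 mm behind it (nose_length is the z of the fingertips in the tool frame, in m); z points along the fingers, y is the direction in which the jaws open and shut (so a half turn about z gives the same grasp; the last joint's range is limited). The gripper opens to 85 mm and grips with 20 to 120 N. Pads are 22 mm wide; open, the fingers measure 114 mm over their backs; the gripper's body (76 mm by 85 mm) begins 54 mm behind the grasp point. The pads swing forward as they close: fully open they stand 13 mm farther back than shut.
Start: joints at [-1.306, 0.308, 1.634, -0, 1.2, -0.07], TCP at [0.205, -0.59, 0.248] pointing down, gripper open.
Joint ranges: [-3.06, 3.06], [-0.79, 1.96], [0.05, 2.63], [-1.19, 4.34], [0.05, 2.64], [-2.94, 2.94]. Speed limits (rad/s): [2.79, 2.79, 3.14, 3.14, 3.14, 3.14].

### API

Orientations are given as a 3x3 rotation matrix whose columns are the frame's x, y, z axes.
In Python, from bench import * gives the robot as it stands.
- The arm moves only by the tool send_rows, never from a script. Its argument "steps" is one flat list of numbers, 7 for each row, row after row: the opening, from -1 (shut) to 1 (fully open), then the shift along the tool's x, y, z in units of 0.04 m (1.0 is 0.04 m), then the turn, a rotation vector about the tool's x, y, z in units of 6 degrees (1.0 is 6 degrees). A call has 1 to 20 rows; each row shifts and turns the pose as measured when the row begins, along the tool's axes as they then stand; what a row does not reach is not made up. A row lasts 1/8 s, in which the tool goes at most 62.5 mm and 10.7 degrees, less where a joint would pass 70% of its speed; a pose out of reach is approached as far as the arm can. A call with a number of a shift or a turn outside -1 to 1 is refused whole. A call with a gripper value outside its range is refused whole. The fingers move at their own pace and stop on an object; the grip force is fixed at half the most. Time passes only in rows, so rows that do not move let the fingers close. It gives the time, the measured TCP pose, the force and the opening at its end, in the units of the state.
- observe(): the state, without advancing time (a new reading comes with each control period).
- camera(name): name is "scene" or "side" or "wrist"; returns the picture (420x560x3 uint8, red, green, blue); there is no depth.
- calibration(name): a dict with "fx", "fy", "cx", "cy" (pixels), "R" (3x3) and "t" (3): a world point X has camera coordinates R X + t. Camera axes: x right, y down, z forward; pixel columns grow to the right and rows downward; lengths in m; the calibration is good to about 2 mm. The wrist camera is an equidistant fisheye: a pixel r from the principal point sees the ray r / f radians off the axis. A picture is of the moment at which its call begins: read the wrist's pose just before it. calibration takes no time and is no camera call; for the wrist camera it gives the pose at the moment of the call.
- finish_job(): hands the job in, once; it reports no verdict.
The state is a dict: "time_s": time; "joint_positions": joint angles; "joint_vel": joint speeds; "joint_efforts": joint torques, N m; "eef_pos": TCP position; "ee_rot": TCP orientation; "wrist_force": force on the tool from outside, world axes, zero at the start; "wrist_torque": the same for the moment, N m; "width": opening from 0.0 (shut) to 1.0 (fully open).
Only numpy, scipy, OpenCV 4.12 (cv2) and the standard library are available. Lean on these libraries where they do the work, as an engineer would, in place of code of your own. Each camera call takes 0.05 s, during which the arm holds its last target. There are 200 camera calls.

### The job

Slide the red-pinned lock bar on the casting fixture all the way back to free the lid, swing the lid over past upright until it rests open on its stop, then lift out the orange cast bracket and lower it into the grey tray, so that it stands flat on its foot on the tray floor. Set it down gently, do not drop it, and leave the bottle, cup and screwdriver where they are.

Things in the scene. Friction and masses are not known exactly. Their poses are not given: they have to be found in the camera images.
- fixture: Bolted-down casting fixture: blue base plate, x -85..85, y -105..85, 20 mm high; aluminium mould half on it, top z = 32, pocket 84 (x) by 64 (y), floor z = 20, centred on the origin. Origin on the table; x roughly away from the robot, y to the left (hinge side), z up. Dark lock-bar rail along x at y = -84, top z = 42. Offsets (mm) of lid and lock below are in this frame.
- hinge_line (a point): Middle of the lid's hinge line, which runs along the fixture's x at y = 62, z = 34 mm of the fixture. Axes as the fixture's.
- lid (a joint): Lid angle (rad): 0 shut, grows as its -y edge rises and swings over to +y, stop at 1.92 (20 deg past upright). Frame 130 (x) by 120 (y) by 38 mm deep, clear top, hollow, 0.4 kg; shut: y 62..-58, z 34..72. Below about 1.1 rad it falls shut, above about 1.2 it sinks open to the stop. Its tongue lies under the lock bar: lid cannot open until the bar is back 28 mm.
- lid_handle (a point): Middle of the grip bar of the lid's black handle, moves with the lid. Round bar 10 mm thick, 90 mm long along fixture x, on a post at each end, axis 45 mm above the lid's top, open below. Lid shut: x = 0, y = -23, z = 117; it circles the hinge line at 119 mm radius. Pushing it towards +y (about 4 N) swings the lid open.
- lock_bar (a joint): Slide of the lock bar (m), 0 to 0.045: starts at 0 to 0.008 (lid locked), grows as the bar moves along the fixture's -x (towards the robot), hard stop fully back at 0.045. Stays where left; about 3 N moves it.
- lock_pin (a point): Top centre of the red upright pin on the lock bar, moves with it: cylinder 14 mm across, 50 mm high, z 50..100, at y = -84, x = 20 minus the slide. The steel keeper at its foot is 26 mm long (x), z 43..50, y -96..-64.
- bracket_center (a point): Centre (21 mm above the underside) of the orange cast bracket, 42 mm high, about 0.13 kg, loose in the pocket. Flat foot 76 (x) by 56 (y) by 10 mm; on it an upright web, 22 mm thick along x, 40 mm wide along y, flat sides, round top. Axes are the bracket's own, z up; at first within 3 deg of the fixture's. Grip it across the web's 22 mm.
- tray: Open grey plastic tray, loose, 0.8 kg, outside 210 (x) by 160 (y) by 28 mm high, walls and floor 5 mm thick. Origin at the centre of its underside, z up.
- bottle: White bottle with blue cap, 60 mm in diameter, 150 mm high, a bystander. Origin at the centre of its underside.
- cup: Yellow open cup, 72 mm in diameter, 80 mm high, a bystander. Origin at the centre of its underside.
- screwdriver: Screwdriver lying on the table, a bystander. Its own x runs along it from the handle to the tip; origin at its underside near its middle.

How it is judged:
By the outcome, as a careful person would: the job done as asked, in the order asked, and still so for the second after the job is handed in, with the robot touching nothing.
It also fails if it takes over 54 s, if anything falls off the work surface, if the arm or the gripper's body presses on something with over 40 N, if the wrist force passes 120 N, or if a joint passes its speed limit or range.

## Working session

There is one attempt and no reset: what is moved stays moved. The work goes in short steps, Python scripts to look and compute and a tool call to move; the robot and the scene stay as the last step left them, time stands still between calls to the robot, and variables do not carry over. Pictures are saved under pics/ and viewed, about 8 in all and at most 12, crops included, and the job is handed in when it is done.

Besides the shell and the picture viewer there is one more tool, called after "Emit:" by a JSON object that holds its "fn" and its "kwargs", one argument or row to a line. send_rows: Moves the arm, as the interface text tells. Its arguments: {"type":"object","properties":{"steps":{"type":"array","items":{"type":"number"}}},"required":["steps"]}

```bash
mkdir -p pics; ls; python3 - <<'E'
from bench import *
import cv2,numpy as np
s=observe();print(s['time_s'],s['eef_pos'],s['ee_rot'],s['width'])
for n in['scene','side']:
    cv2.imwrite(f'pics/{n}0.png',camera(n)[:,:,::-1]); c=calibration(n);print(n,c)
E
```

```text
pics
0.0 [ 0.20513938 -0.58955481  0.24702304] [[ 9.44486723e-01  3.28549022e-01 -6.07991669e-04]
 [ 3.28549547e-01 -9.44484116e-01  2.22468985e-03]
 [ 1.56681199e-04 -2.30094541e-03 -9.99997341e-01]] 1.000947980859025
scene {'fx': 453.97196626892793, 'fy': 453.97196626892793, 'cx': 286.90401660380576, 'cy': 204.7897339303708, 'R': array([[ 0.61300784,  0.79007054, -0.00315121],
       [ 0.64891759, -0.50575589, -0.56843377],
       [-0.45069652,  0.34640948, -0.82272299]]), 't': array([-0.41382869, -0.25354505,  1.33606532])}
side {'fx': 432.5378169059112, 'fy': 432.5378169059112, 'cx': 278.1022591608883, 'cy': 207.77049875210926, 'R': array([[-0.98816564, -0.1525245 ,  0.01627724],
       [-0.09981662,  0.55882855, -0.82325409],
       [ 0.11647023, -0.81513614, -0.56743965]]), 't': array([0.56299773, 0.08883261, 1.32314455])}
```

View pics/scene0.png

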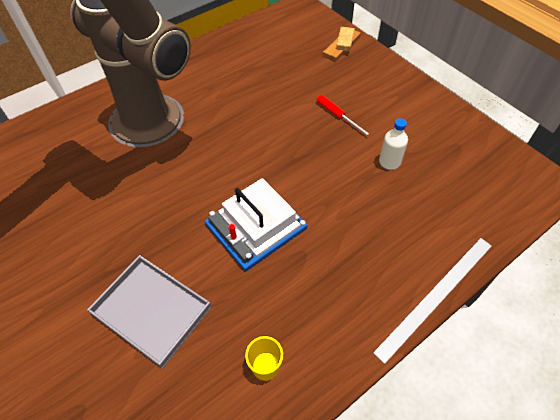

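View pics/side0.png

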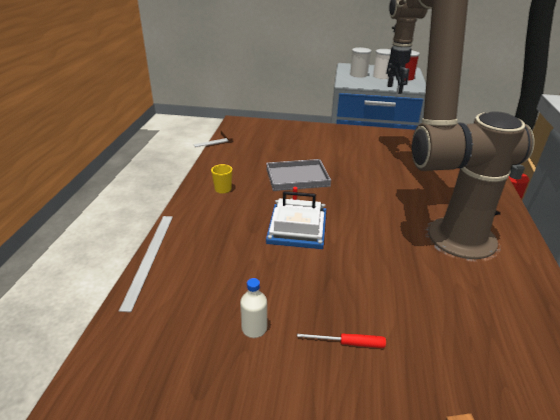

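Scene view: the fixture has its blue base corners at about (206,222), (247,268) and (306,225). The red pin is at (233,231), the handle runs from (238,192) to (262,223), and the tray corners are (90,310), (140,257), (209,303) and (160,363). The cup (265,360), bottle and screwdriver are clear of the work. Side view agrees.

```bash
cat > h.py <<'E'
import cv2,numpy as np
def rays(c,px,fish=False):
    p=np.atleast_2d(px).astype(float); d=np.c_[(p[:,0]-c['cx'])/c['fx'],(p[:,1]-c['cy'])/c['fy']]
    if fish:
        r=np.linalg.norm(d,axis=1)+1e-12; d=np.c_[d*(np.sin(r)/r)[:,None],np.cos(r)]
    else: d=np.c_[d,np.ones(len(d))]
    R=np.array(c['R']);return -R.T@np.array(c['t']), d@R
def plane(c,px,z,fish=False):
    o,d=rays(c,px,fish); return o+d*((z-o[2])/d[:,2])[:,None]
def tri(views):
    A=np.zeros((3,3));b=np.zeros(3)
    for c,px,f in views:
        o,d=rays(c,px,f);d=d[0]/np.linalg.norm(d[0]);M=np.eye(3)-np.outer(d,d);A+=M;b+=M@o
    return np.linalg.solve(A,b)
def proj(c,X,fish=False):
    X=np.atleast_2d(X)@np.array(c['R']).T+c['t']; 
    if fish:
        r=np.hypot(X[:,0],X[:,1]);s=np.arctan2(r,X[:,2])/(r+1e-12)
    else: s=1/X[:,2]
    return np.c_[c['fx']*X[:,0]*s+c['cx'],c['fy']*X[:,1]*s+c['cy']]
def hsv(im,lo,hi):
    return cv2.inRange(cv2.cvtColor(im,cv2.COLOR_RGB2HSV),lo,hi)
def big(m,k=1):
    cs=cv2.findContours(m,cv2.RETR_EXTERNAL,cv2.CHAIN_APPROX_NONE)[0]
    return sorted(cs,key=cv2.contourArea)[::-1][:k]
E
python3 - <<'E'
from bench import *
from h import *
S,D=calibration('scene'),calibration('side')
a=cv2.imread('pics/scene0.png')[:,:,::-1].copy();b=cv2.imread('pics/side0.png')[:,:,::-1].copy()
np.set_printoptions(precision=4,suppress=True)
# blue base
for im,c,roi in((a,S,(180,160,330,290)),(b,D,(250,180,350,260))):
    m=hsv(im,(100,140,60),(125,255,255));k=np.zeros_like(m);x0,y0,x1,y1=roi;k[y0:y1,x0:x1]=m[y0:y1,x0:x1]
    pts=np.vstack(big(k,6)).reshape(-1,2);h=cv2.convexHull(pts).reshape(-1,2)
    for ap in (4,):
        q=cv2.approxPolyN(h,ap).reshape(-1,2) if hasattr(cv2,'approxPolyN') else h
        print('base hull',q.tolist(),'\n',plane(c,q,0.01))
    r=hsv(im,(0,150,90),(6,255,255));k[:]=0;k[y0:y1,x0:x1]=r[y0:y1,x0:x1]
    z=big(k)[0].reshape(-1,2);print('red',z.min(0),z.max(0),z.mean(0))
print('tray',plane(S,[(90,310),(140,257),(209,303),(160,363)],.028))
print('cup',plane(S,[(265,370)],0),'bottle',plane(S,[(391,163)],0),'sd',plane(S,[(342,115)],.01))
p=plane(S,[(238,192),(262,223)],.117);print('handle',p,p.mean(0))
E
```

```text
base hull [[300, 218], [308, 226], [245, 272], [201, 219]] 
 [[ 0.5547  0.1345  0.01  ]
 [ 0.5849  0.1353  0.01  ]
 [ 0.5923 -0.0574  0.01  ]
 [ 0.4064 -0.0606  0.01  ]]
red [228 224] [235 238] [232.2353 231.    ]
base hull [[275, 204], [326, 209], [323, 248], [265, 243]] 
 [[ 0.5898 -0.0613  0.01  ]
 [ 0.4207 -0.0619  0.01  ]
 [ 0.4169  0.1388  0.01  ]
 [ 0.5863  0.1452  0.01  ]]
red [293 187] [297 191] [294.5714 189.    ]
tray [[ 0.4704 -0.3743  0.028 ]
 [ 0.4209 -0.2301  0.028 ]
 [ 0.6134 -0.1648  0.028 ]
 [ 0.661  -0.3101  0.028 ]]
cup [[ 0.7942 -0.149   0.    ]] bottle [[0.5629 0.446  0.    ]] sd [[0.3502 0.4561 0.01  ]]
handle [[0.4652 0.0218 0.117 ]
 [0.5667 0.0158 0.117 ]] [0.5159 0.0188 0.117 ]
```

Emit:
{"fn": "send_rows", "kwargs": {
  "steps": [1,0.87,-0.16,-0.06,0,0,-0.59,1,0.87,-0.16,-0.06,0,0,-0.59,1,0.87,-0.16,-0.06,0,0,-0.59,1,0.87,-0.16,-0.06,0,0,-0.59,1,0.87,-0.16,-0.06,0,0,-0.59,1,0.87,-0.16,-0.06,0,0,-0.59,1,0.87,-0.16,-0.06,0,0,-0.59,1,0.87,-0.16,-0.06,0,0,-0.59,1,0.87,-0.16,-0.06,0,0,-0.59,1,0.87,-0.16,-0.06,0,0,-0.59,1,0.87,-0.16,-0.06,0,0,-0.59,1,0.87,-0.16,-0.06,0,0,-0.59,1,0.87,-0.16,-0.06,0,0,-0.59,1,0.87,-0.16,-0.06,0,0,-0.59,1,0.87,-0.16,-0.06,0,0,-0.59,1,0.87,-0.16,-0.06,0,0,-0.59,-1,0.87,-0.16,-0.06,0,0,-0.59,-1,0.87,-0.16,-0.06,0,0,-0.59,-1,0.87,-0.16,-0.06,0,0,-0.59,-1,0,0,0,0,0,0]
}}

```text
time_s: 2.6
eef_pos: [0.5015, -0.0078, 0.2868]
ee_rot: [[0.025, 1.0, -0.014], [1.0, -0.025, 0.015], [0.015, -0.015, -1.0]]
wrist_force: [-0.6, -0.5, -0.4]
width: 0.145
```

```bash
python3 - <<'E'
from bench import *
from h import *
import json
np.set_printoptions(precision=4,suppress=True)
s=observe();c=calibration('wrist');cv2.imwrite('pics/w1.png',camera('wrist')[:,:,::-1])
json.dump({k:np.array(v).tolist() for k,v in c.items()},open('w1.json','w'))
print(s['time_s'],s['eef_pos'],s['ee_rot'],s['width'],s['wrist_force']);print(c, -np.array(c['R']).T@c['t'])
E
```

```text
2.6 [ 0.5015 -0.0078  0.2868] [[ 0.025   0.9996 -0.0142]
 [ 0.9996 -0.0248  0.0152]
 [ 0.0148 -0.0146 -0.9998]] 0.14457979519440142 [-0.5527 -0.5307 -0.3858]
{'fx': 325.19226210127806, 'fy': 325.19226210127806, 'cx': 277.7788053128407, 'cy': 209.3430905192222, 'R': array([[ 0.9996, -0.0254, -0.0149],
       [-0.0206, -0.9646,  0.2629],
       [-0.021 , -0.2625, -0.9647]]), 't': array([-0.4982, -0.0398,  0.4247])} [0.5061 0.0604 0.4128]
```

View pics/w1.png

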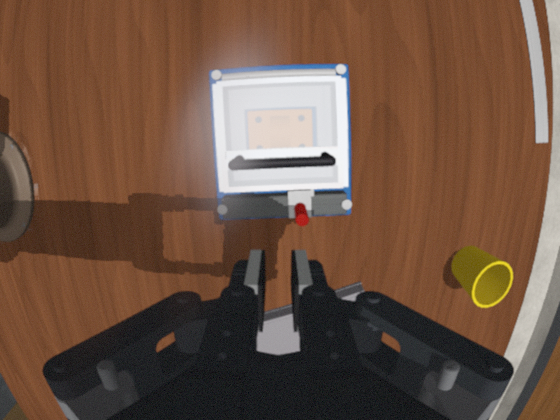

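Wrist view: base corners are near (211,70), (348,65), (352,214) and (217,219). The pin top is at (302,219), and the handle ends are at (232,162) and (333,159). The fingers are still closing.

```bash
python3 - <<'E'
from h import *
import json
np.set_printoptions(precision=4,suppress=True)
c=json.load(open('w1.json'));im=cv2.imread('pics/w1.png')[:,:,::-1].copy()
q=plane(c,[(211,70),(348,65),(352,215),(217,219)],.02,True);print(q)
yaw=[np.degrees(np.arctan2(*(q[1]-q[0])[[1,0]])),np.degrees(np.arctan2(*(q[2]-q[3])[[1,0]])),np.degrees(np.arctan2(-(q[0]-q[3])[0],(q[0]-q[3])[1])),np.degrees(np.arctan2(-(q[1]-q[2])[0],(q[1]-q[2])[1]))]
print('yaw',yaw,'dims',np.linalg.norm(q-np.roll(q,1,0),axis=1))
a=np.radians(np.mean(yaw));o=q.mean(0)[:2]+.01*np.array([-np.sin(a),np.cos(a)]);print('origin',o,np.degrees(a))
h=plane(c,[(232,162),(333,159)],.117,True);print('handle',h,h.mean(0))
m=hsv(im,(0,150,60),(6,255,255));p=big(m)[0].reshape(-1,2);print('red',p.min(0),p.max(0));
print('pin top',plane(c,[(302,219)],.1,True),'base',plane(c,[(299,207)],.05,True))
R=lambda x,y:o+np.array([np.cos(a)*x-np.sin(a)*y,np.sin(a)*x+np.cos(a)*y])
print('pred pin slide0',R(.02,-.084),'handle',R(0,-.023))
E
```

```text
[[ 0.4214  0.1295  0.02  ]
 [ 0.5865  0.1315  0.02  ]
 [ 0.592  -0.056   0.02  ]
 [ 0.4193 -0.0576  0.02  ]]
yaw [np.float64(0.6741360363641492), np.float64(0.5493756414618272), np.float64(-0.6208987911526191), np.float64(1.6940407844483663)] dims [0.1872 0.1651 0.1875 0.1727]
origin [0.5047 0.0468] 0.5741634177804309
handle [[0.4586 0.026  0.117 ]
 [0.5515 0.0267 0.117 ]] [0.5051 0.0263 0.117 ]
red [295 204] [308 225]
pin top [[ 0.5234 -0.0353  0.1   ]] base [[ 0.5228 -0.036   0.05  ]]
pred pin slide0 [ 0.5255 -0.037 ] handle [0.5049 0.0238]
```

Emit:
{"fn": "send_rows", "kwargs": {
  "steps": [-1,-0.35,0.73,0,-0.136,-0.145,-0.33,-1,-0.35,0.73,0,0,0,0,-1,0,0,1,0,0,0,-1,0,0,1,0,0,0,-1,0,0,1,0,0,0,-1,0,0,0.5,0,0,0,-1,0,0,0,0,0,0]
}}

```text
time_s: 3.52
eef_pos: [0.562, -0.0484, 0.1404]
ee_rot: [[0.002, 1.0, -0.0], [1.0, -0.002, -0.006], [-0.006, -0.0, -1.0]]
wrist_force: [-0.2, -0.0, 0.4]
width: 0.002
```

Emit:
{"fn": "send_rows", "kwargs": {
  "steps": [-1,0.3,0,0.7,0,0,-0.1,-1,0,0,0.65,0,0,0,-1,0,0,0,0,0,0]
}}

```text
time_s: 3.9
eef_pos: [0.565, -0.0397, 0.0884]
ee_rot: [[-0.006, 1.0, 0.005], [1.0, 0.006, -0.008], [-0.008, 0.005, -1.0]]
wrist_force: [-0.4, 0.0, -0.4]
width: -0.002
```

Emit:
{"fn": "send_rows", "kwargs": {
  "steps": [-1,0.08,-0.4,0.1,0,0,0,-1,0,-0.25,0,0,0,0,-1,0,-0.25,0,0,0,0,-1,0,-0.25,0,0,0,0,-1,0,-0.25,0,0,0,0]
}}

```text
time_s: 4.53
eef_pos: [0.5161, -0.0393, 0.0912]
ee_rot: [[-0.003, 1.0, 0.025], [1.0, 0.003, -0.011], [-0.011, 0.025, -1.0]]
wrist_force: [3.0, -0.4, -1.5]
width: -0.002
```

Emit:
{"fn": "send_rows", "kwargs": {
  "steps": [-1,0,-0.2,0.06,0.15,0.05,0,-1,0,-0.2,0.04,0,0,0,-1,0,-0.15,0,0,0,0]
}}

```text
time_s: 4.9
eef_pos: [0.4994, -0.04, 0.0893]
ee_rot: [[-0.002, 1.0, 0.025], [1.0, 0.002, -0.007], [-0.007, 0.025, -1.0]]
wrist_force: [16.9, 1.6, -9.9]
width: -0.0
```

Emit:
{"fn": "send_rows", "kwargs": {
  "steps": [-1,0,-0.12,0,0,0,0,-1,0,-0.06,0,0,0,0]
}}

```text
time_s: 5.15
eef_pos: [0.5002, -0.0403, 0.0907]
ee_rot: [[0.0, 0.999, 0.046], [1.0, -0.0, -0.007], [-0.007, 0.046, -0.999]]
wrist_force: [5.4, 0.9, -2.8]
width: -0.005
```

```bash
python3 - <<'E'
from bench import *
from h import *
s=observe();c=calibration('wrist');im=camera('wrist');d=camera('scene');S=calibration('scene')
print(s['eef_pos'],s['wrist_force'])
cv2.imwrite('pics/w2.png',im[:,:,::-1]);cv2.imwrite('pics/s2.png',cv2.resize(d[160:290,170:340,::-1],None,fx=4,fy=4))
E
```

```text
[ 0.50017294 -0.04026165  0.09067833] [ 5.39414448  0.9071179  -2.82369701]
```

View pics/s2.png

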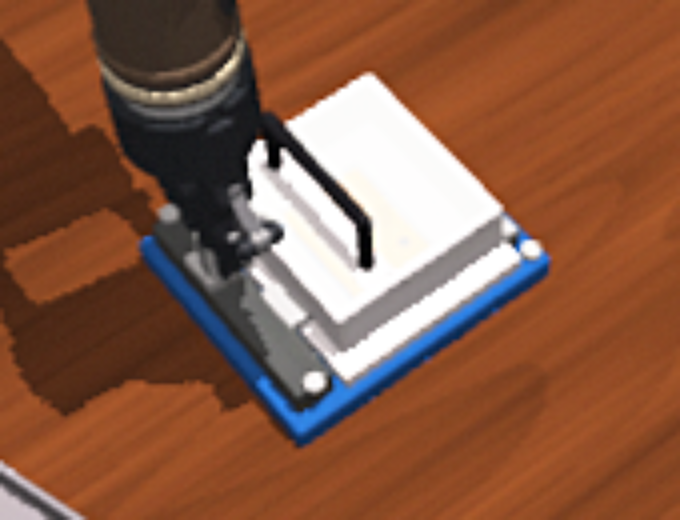

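Emit:
{"fn": "send_rows", "kwargs": {
  "steps": [-1,0,0.25,0,0.3,0,0,-1,0,0,-1,0.14,0.06,0,-1,0,0,-1,0,0,0,-1,0,0,0,0,0,0]
}}

```text
time_s: 5.75
eef_pos: [0.502, -0.0392, 0.1681]
ee_rot: [[-0.0, 1.0, -0.023], [1.0, 0.0, 0.001], [0.001, -0.023, -1.0]]
wrist_force: [-0.3, 0.2, -0.6]
width: 0.002
```

```bash
python3 - <<'E'
from bench import *
from h import *
np.set_printoptions(precision=4,suppress=True)
s=observe();c=calibration('wrist');im=camera('wrist');print(s['eef_pos'],s['ee_rot'],s['wrist_force'])
m=hsv(im,(0,150,60),(6,255,255));x,y,w,h=cv2.boundingRect(big(m)[0]);print(x,y,w,h)
print('pin axis top',plane(c,[(x+w/2,y+h-5)],.1,True),'bottom',plane(c,[(x+w/2,y+3)],.05,True))
cv2.imwrite('pics/w3.png',im[:,:,::-1])
E
```

```text
[ 0.502  -0.0392  0.1681] [[-0.0004  0.9997 -0.0226]
 [ 1.      0.0005  0.0014]
 [ 0.0014 -0.0226 -0.9997]] [-0.2922  0.208  -0.5547]
235 201 25 38
pin axis top [[ 0.4821 -0.0411  0.1   ]] bottom [[ 0.4767 -0.0349  0.05  ]]
```

View pics/w3.png

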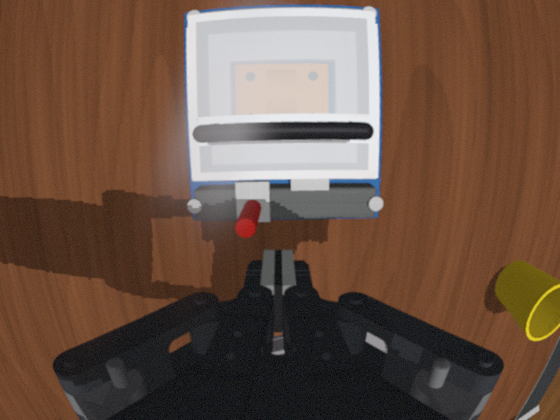

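The pin now stands at x≈0.480, which is full travel (about 45 mm). The keeper at (252,190) is clear of the lid's tongue at (310,184). Next I push the handle.

Emit:
{"fn": "send_rows", "kwargs": {
  "steps": [-1,0.5,0,0.6,-0.2,0,0,-1,0.5,0,0.6,0,0,0,-1,0,0,0,0,0,0]
}}

```text
time_s: 6.18
eef_pos: [0.4926, 0.0019, 0.1122]
ee_rot: [[0.0, 1.0, -0.019], [1.0, -0.0, 0.002], [0.002, -0.019, -1.0]]
wrist_force: [-1.0, 0.3, 1.7]
width: 0.001
```

Emit:
{"fn": "send_rows", "kwargs": {
  "steps": [-1,0.2,0.15,-0.05,0,0,0,-1,0.22,0.1,-0.2,-0.1,0,0,-1,0.22,0,-0.18,0,0,0,-1,0.23,0,-0.15,0,0,0,-1,0.24,0,-0.13,0,0,0]
}}

```text
time_s: 6.8
eef_pos: [0.5006, 0.0448, 0.1408]
ee_rot: [[0.0, 1.0, -0.016], [1.0, -0.0, -0.002], [-0.002, -0.016, -1.0]]
wrist_force: [-1.2, -2.3, -1.1]
width: -0.002
```

Emit:
{"fn": "send_rows", "kwargs": {
  "steps": [-1,0.25,0.03,-0.1,0,0,0,-1,0.25,0,-0.08,0,0,0,-1,0.25,0,-0.06,0,0,0,-1,0.26,0,-0.03,0,0,0,-1,0.26,0,-0.01,0,0,0]
}}

```text
time_s: 7.42
eef_pos: [0.5025, 0.1, 0.1536]
ee_rot: [[-0.0, 1.0, -0.015], [1.0, 0.0, -0.001], [-0.001, -0.015, -1.0]]
wrist_force: [0.2, -0.5, -0.9]
width: -0.001
```

Emit:
{"fn": "send_rows", "kwargs": {
  "steps": [-1,0.25,0,0.01,0,0,0,-1,0.25,0,0.04,0,0,0,-1,0.25,0,0.06,0,0,0,-1,0.24,0,0.08,0,0,0,-1,0.1,0,0,0,0,0]
}}

```text
time_s: 8.05
eef_pos: [0.5028, 0.1481, 0.1451]
ee_rot: [[-0.0, 1.0, -0.014], [1.0, 0.0, 0.0], [0.0, -0.014, -1.0]]
wrist_force: [0.8, -0.2, -1.2]
width: -0.001
```

```bash
python3 - <<'E'
from bench import *
from h import *
s=observe();im=camera('side');a=camera('scene');print(s['eef_pos'],s['wrist_force'])
cv2.imwrite('pics/d4.png',np.hstack([cv2.resize(im[130:270,220:380,::-1],(400,350)),cv2.resize(a[130:290,170:340,::-1],(370,350))]))
E
```

```text
[0.50277572 0.14811051 0.14511633] [ 0.79468265 -0.24263531 -1.24514617]
```

View pics/d4.png

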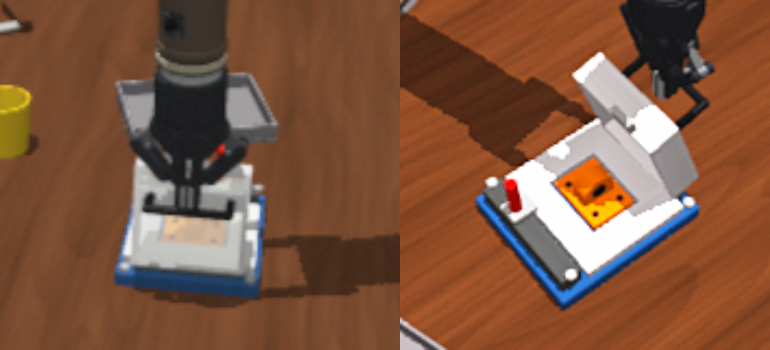

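The lid is well past the frame-vertical region (about 70°) and the bar is at the fingers. I'll nudge it further, then withdraw straight up.

Emit:
{"fn": "send_rows", "kwargs": {
  "steps": [-1,0.3,0,0.1,0,0,0,-1,0.2,0,0.1,0,0,0,-1,0,0,-1,0,0,0,-1,0,0,-1,0,0,0,1,0,0,-1,0,0,0,1,-1,0,-0.3,0,0,0,1,-1,0,0,0,0,0,1,-1,0,0,0,0,0,1,0,0,0,0,0,0]
}}

```text
time_s: 9.28
eef_pos: [0.5056, 0.0492, 0.2722]
ee_rot: [[-0.003, 1.0, -0.012], [1.0, 0.003, 0.001], [0.001, -0.012, -1.0]]
wrist_force: [-0.2, 0.5, -0.6]
width: 0.999
```

```bash
python3 - <<'E'
from bench import *
from h import *
import json
np.set_printoptions(precision=4,suppress=True)
s=observe();c=calibration('wrist');im=camera('wrist');print(s['time_s'],s['eef_pos'],s['ee_rot'],s['wrist_force'])
json.dump({k:np.array(v).tolist() for k,v in c.items()},open('w5.json','w'))
cv2.imwrite('pics/w5.png',im[:,:,::-1])
m=hsv(im,(5,150,80),(22,255,255))
for k in big(m,3): print(cv2.boundingRect(k),cv2.contourArea(k))
E
```

```text
9.275 [0.5056 0.0492 0.2722] [[-0.0027  0.9999 -0.0118]
 [ 1.      0.0027  0.0005]
 [ 0.0006 -0.0118 -0.9999]] [-0.1534  0.469  -0.5863]
(174, 0, 378, 361) 65248.0
(0, 0, 218, 216) 32636.0
(0, 266, 144, 123) 7038.0
```

View pics/w5.png

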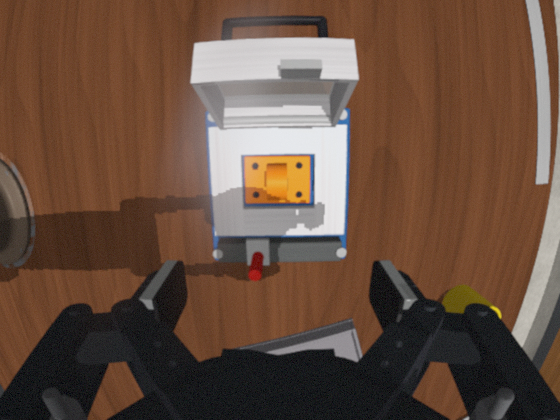

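The lid is open and leaning over. The orange bracket is at about (245..313, 156..204), with its web at x 266..288. I'll measure it, and check the lid angle from the far edge.

```bash
python3 - <<'E'
from h import *
from bench import *
import json
np.set_printoptions(precision=4,suppress=True)
c=json.load(open('w5.json'));im=cv2.imread('pics/w5.png')[:,:,::-1].copy()
k=np.zeros(im.shape[:2],np.uint8);m=hsv(im,(5,170,120),(25,255,255));k[145:215,235:322]=m[145:215,235:322]
h=cv2.convexHull(np.vstack(big(k,4)));q=cv2.approxPolyN(h,4).reshape(-1,2);print(q.tolist())
Q=plane(c,h.reshape(-1,2),.03,True)[:,:2].astype(np.float32);print('foot rect',cv2.minAreaRect(Q*1000))
w=plane(c,[(266,178),(288,178)],.062,True);print('web',w,w.mean(0))
a=np.radians(.6);o=np.array([.5047,.047])
def F(x,y,z):return [o[0]+np.cos(a)*x-np.sin(a)*y,o[1]+np.sin(a)*x+np.cos(a)*y,z]
# expected handle bar ends at th=1.92 in this picture
for th in(1.7,1.8,1.92):
    al=np.radians(44.3)+th;y=.062-.119*np.cos(al);z=.034+.119*np.sin(al);print(th,proj(c,[F(-.045,y,z),F(.045,y,z)],True))
E
```

```text
[[310, 156], [308, 202], [242, 202], [261, 156]]
foot rect ((503.4902648925781, 49.49793243408203), (71.98506164550781, 53.98963165283203), 0.3042386472225189)
web [[0.4916 0.0569 0.062 ]
 [0.5147 0.057  0.062 ]] [0.5032 0.0569 0.062 ]
1.7 [[225.7512  29.2648]
 [327.4055  28.0332]]
1.8 [[227.5348  25.0641]
 [325.8219  23.8734]]
1.92 [[229.6577  21.899 ]
 [323.972   20.7635]]
```

Emit:
{"fn": "send_rows", "kwargs": {
  "steps": [1,-0.02,-0.05,1,-0.1,0,0,1,0,0,1,0,0,0,1,0,0,1,0,0,0,1,0,0,1,0,0,0,1,0,0,0.5,0,0,0,1,0,0,0,0,0,0]
}}

```text
time_s: 10.07
eef_pos: [0.505, 0.0581, 0.0876]
ee_rot: [[-0.009, 1.0, 0.002], [1.0, 0.009, 0.006], [0.006, 0.003, -1.0]]
wrist_force: [1.3, -0.1, 0.2]
width: 1.003
```

Emit:
{"fn": "send_rows", "kwargs": {
  "steps": [1,-0.28,-0.04,0.3,0,0,0,1,-0.02,0,0.4,0,0,0,1,0,0,0.1,0,0,0,1,0,0,0,0,0,0]
}}

```text
time_s: 10.58
eef_pos: [0.5058, 0.0465, 0.0557]
ee_rot: [[-0.009, 1.0, 0.007], [1.0, 0.009, 0.006], [0.006, 0.007, -1.0]]
wrist_force: [-1.0, 0.2, -0.2]
width: 0.998
```

Emit:
{"fn": "send_rows", "kwargs": {
  "steps": [1,0.03,-0.06,0.09,0,0,0,-1,0,0,0,0,0,0,-1,0,0,0,0,0,0,-1,0,0,0,0,0,0,-1,0,0,0,0,0,0,-1,0,0,0,0,0,0]
}}

```text
time_s: 11.32
eef_pos: [0.5049, 0.0479, 0.0535]
ee_rot: [[-0.009, 1.0, 0.011], [1.0, 0.009, 0.006], [0.006, 0.011, -1.0]]
wrist_force: [0.4, -0.0, -2.4]
width: 0.243
```

Emit:
{"fn": "send_rows", "kwargs": {
  "steps": [-1,0,0,-0.1,0,0,0,-1,0,0,-0.3,0,0,0,-1,0,0,-0.5,0,0,0,-1,0,0,-0.7,0,0,0,-1,0,0,-0.7,0,0,0,-1,0,0,-0.7,0,0,0,-1,0,0,-0.2,0,0,0]
}}

```text
time_s: 12.2
eef_pos: [0.5015, 0.047, 0.1866]
ee_rot: [[-0.009, 1.0, 0.008], [1.0, 0.009, 0.006], [0.006, 0.008, -1.0]]
wrist_force: [0.2, -0.8, -2.2]
width: 0.244
```

```bash
python3 - <<'E'
from bench import *
from h import *
import json
np.set_printoptions(precision=4,suppress=True)
s=observe();print(s['eef_pos'],s['ee_rot'],s['wrist_force'],s['width'])
d=camera('side');a=camera('scene')
cv2.imwrite('pics/d6.png',np.hstack([cv2.resize(d[110:270,220:380,::-1],(400,400)),cv2.resize(a[140:380,80:320,::-1],(400,400))]))
E
```

```text
[0.5015 0.047  0.1866] [[-0.0094  0.9999  0.0076]
 [ 0.9999  0.0093  0.0062]
 [ 0.0061  0.0076 -1.    ]] [ 0.2374 -0.7693 -2.236 ] 0.24424012459679456
```

View pics/d6.png

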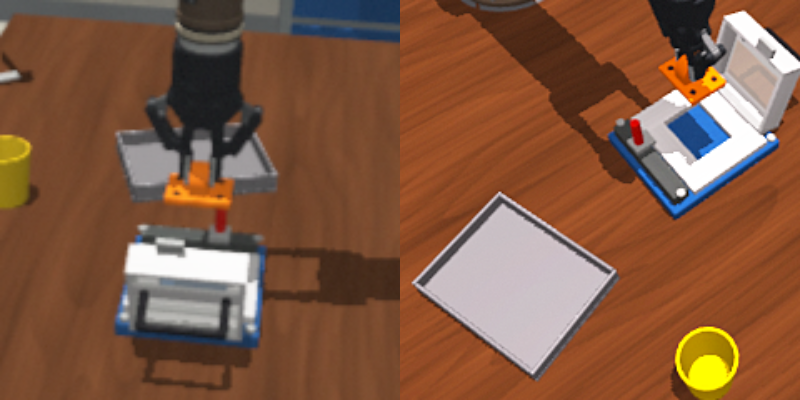

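The bracket is held level and is clear of the fixture, and the lid rests open. Carrying it to the tray.

Emit:
{"fn": "send_rows", "kwargs": {
  "steps": [-1,-0.4,0.05,0,0,0,0,-1,-0.75,0.1,0,0,0,0,-1,-0.75,0.1,0,0,0,0,-1,-0.75,0.1,0,0,0,0,-1,-0.75,0.1,0,0,0,0,-1,-0.75,0.1,0,0,0,0,-1,-0.75,0.1,0,0,0,0,-1,-0.75,0.1,0,0,0,0,-1,-0.75,0.1,0,0,0,0,-1,-0.6,0.1,0,0,0,0,-1,-0.3,0.05,0,0,0,0,-1,0,0,0,0,0,0]
}}

```text
time_s: 13.8
eef_pos: [0.5322, -0.2608, 0.1637]
ee_rot: [[-0.007, 1.0, -0.026], [1.0, 0.008, 0.013], [0.013, -0.025, -1.0]]
wrist_force: [0.3, 0.7, -1.5]
width: 0.245
```

```bash
python3 - <<'E'
from bench import *
from h import *
np.set_printoptions(precision=4,suppress=True)
s=observe();print(s['eef_pos'],s['ee_rot'],s['wrist_force'],s['width'])
S=calibration('scene');a=camera('scene')
for k in [hsv(a[240:380,70:225],(0,0,60),(180,60,235))]:
    h=cv2.convexHull(np.vstack(big(k,1)));
    q=cv2.approxPolyN(h,4).reshape(-1,2)+[70,240];print(q.tolist(),plane(S,q,.028),plane(S,q,.028).mean(0))
cv2.imwrite('pics/d7.png',cv2.resize(a[200:380,70:320,::-1],(750,540)))
E
```

```text
[ 0.5322 -0.2608  0.1637] [[-0.0073  0.9996 -0.0256]
 [ 0.9999  0.0076  0.013 ]
 [ 0.0132 -0.0255 -0.9996]] [ 0.2618  0.7155 -1.5335] 0.24468777894109464
[[213, 304], [162, 368], [81, 306], [143, 257]] [[ 0.6206 -0.1592  0.028 ]
 [ 0.6721 -0.3117  0.028 ]
 [ 0.45   -0.3859  0.028 ]
 [ 0.4251 -0.2247  0.028 ]] [ 0.542  -0.2704  0.028 ]
```

View pics/d7.png

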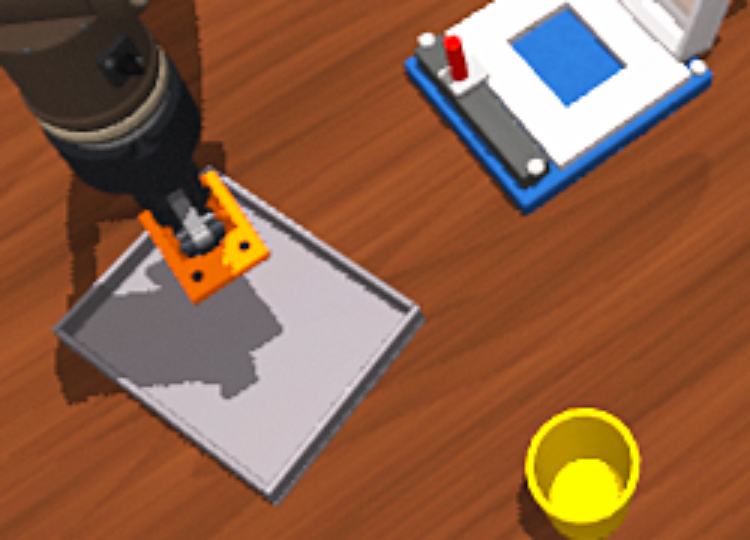

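Emit:
{"fn": "send_rows", "kwargs": {
  "steps": [-1,-0.2,0.2,0.5,-0.33,-0.07,0,-1,0,0,0.8,0,0,0,-1,0,0,0.6,0,0,0,-1,0,0,0.4,0,0,0,-1,0,0,0.1,0,0,0,-1,0,0,0,0,0,0]
}}

```text
time_s: 14.6
eef_pos: [0.542, -0.2622, 0.0667]
ee_rot: [[-0.014, 1.0, 0.011], [1.0, 0.014, 0.007], [0.007, 0.011, -1.0]]
wrist_force: [-0.2, -0.2, -1.8]
width: 0.245
```

Emit:
{"fn": "send_rows", "kwargs": {
  "steps": [-1,0,0,0.3,0,0,0,-1,0,0,0.15,0,0,0,-1,0,0,0.08,0,0,0,-1,0,0,0,0,0,0]
}}

```text
time_s: 15.1
eef_pos: [0.5438, -0.2629, 0.0463]
ee_rot: [[-0.014, 1.0, 0.015], [1.0, 0.014, 0.005], [0.005, 0.015, -1.0]]
wrist_force: [-0.5, 0.8, -2.6]
width: 0.248
```

Emit:
{"fn": "send_rows", "kwargs": {
  "steps": [-1,0,0,0.08,-0.03,0,0,-1,0,0,0.06,0,0,0,-1,0,0,0.05,0,0,0,-1,0,0,0,0,0,0]
}}

```text
time_s: 15.6
eef_pos: [0.5445, -0.2633, 0.0389]
ee_rot: [[-0.014, 1.0, 0.019], [1.0, 0.014, 0.005], [0.005, 0.019, -1.0]]
wrist_force: [-0.2, 0.5, -1.8]
width: 0.248
```

Emit:
{"fn": "send_rows", "kwargs": {
  "steps": [-1,0,0,0.03,0.07,0,0,-1,0,0,0.03,0,0,0]
}}

```text
time_s: 15.85
eef_pos: [0.5448, -0.2633, 0.0384]
ee_rot: [[-0.014, 1.0, 0.011], [1.0, 0.014, 0.005], [0.005, 0.011, -1.0]]
wrist_force: [-1.9, 1.0, 8.3]
width: 0.242
```

Contact felt (about 10 N) at the expected height. Releasing and backing off.

Emit:
{"fn": "send_rows", "kwargs": {
  "steps": [-0.3,0,0,0,0,0,0,-0.3,0,0,0,0,0,0,0.3,0,0,0,0,0,0,0.3,0,0,0,0,0,0,0.3,0,0,-0.3,0,0,0,0.3,0,0,-0.7,0,0,0,0.3,0,0,-1,0,0,0,0.3,0,0,-1,0,0,0,0.3,0,0,-1,0,0,0,0.3,0,0,0,0,0,0]
}}

```text
time_s: 17.1
eef_pos: [0.5441, -0.2648, 0.2071]
ee_rot: [[-0.014, 1.0, 0.014], [1.0, 0.014, 0.003], [0.002, 0.014, -1.0]]
wrist_force: [-0.1, 0.3, -0.2]
width: 0.647
```

```bash
python3 - <<'E'
from bench import *
from h import *
s=observe();print(s['time_s'],s['eef_pos'],s['wrist_force'],s['width'])
a=camera('scene');w=camera('wrist');d=camera('side')
cv2.imwrite('pics/d8.png',np.hstack([cv2.resize(a[140:390,70:320,::-1],(400,400)),cv2.resize(d[140:265,200:350,::-1],(390,400))]))
cv2.imwrite('pics/w8.png',w[:,:,::-1])
E
```

```text
17.1 [ 0.54413143 -0.26482944  0.2071073 ] [-0.13124676  0.32428459 -0.19745953] 0.6471327700874775
```

View pics/d8.png

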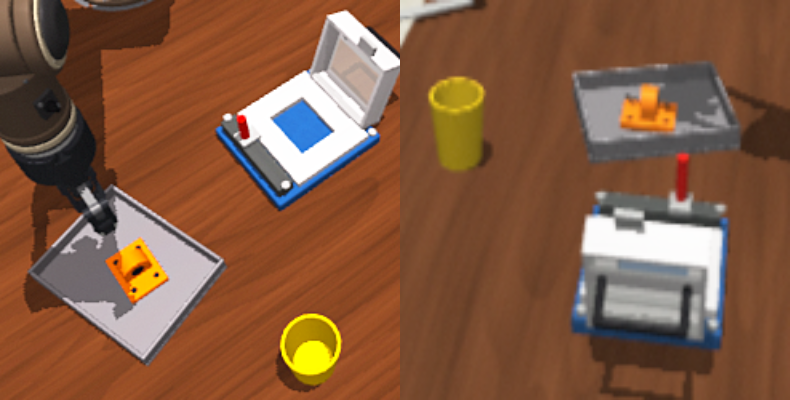

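View pics/w8.png

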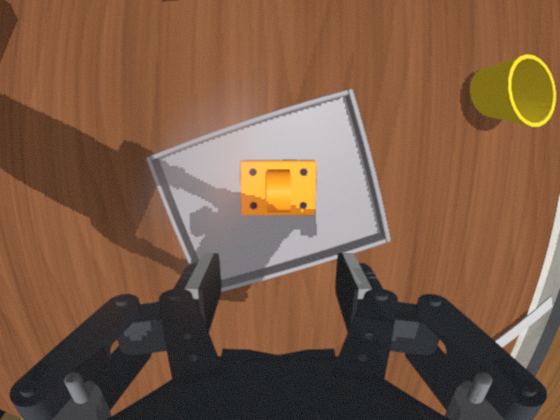

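The bracket stands flat and upright near the tray's middle, at about (278,187) in the wrist view. The lid is open on its stop and the cup hasn't moved. The gripper is clear, so I'm handing the job in.

```bash
python3 -c "
from bench import *
print(finish_job())"
```

```text
the job is handed in; nothing more can be done
None
```

The job is done and handed in at about 17 s of the 54 s allowed: the orange bracket stands flat on its foot near the middle of the grey tray.

- **Lock bar:** I pushed the red pin back until it hit its hard stop. The pin measured x ≈ 0.480 m, against 0.4797 m expected for full travel, with a push force of about 17 N.
- **Lid:** I swung it over by the handle. The handle bar's place in the image matched the stop angle of 1.92 rad, and the lid was still open in the last pictures.
- **Bracket:** I gripped it across the web, lifted it out level and lowered it in steps of about 1 mm at the end. Contact came at the expected height with about 10 N, then I released it and raised the gripper about 170 mm clear.
- **Last checks:** The scene, side and wrist pictures show the bracket upright in the tray, the lid open and the cup where it was. The wrist force was near zero.
- **Not checked:** The bottle and screwdriver were outside the final crops, so I did not look at them again. The arm never went near them.

No check failed. Moves often missed the commanded distance by up to about 10 mm, so I corrected position before the grasp. The bracket ended up about 7 mm off the tray's centre.

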